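# Hang up the parts caddy

### The arm

A 6-joint arm with a two-finger parallel gripper is mounted at the origin on a cart in front of the work surface, level with it; the furniture and walls round the work are solid. World frame = base frame: x ahead of the robot, y to its left, z up, the work surface at z = 0. Lengths are in m, angles in rad, forces in N, time in s.
With the tool pointing down it reaches from about 0.15 to 0.775 m from the base axis. Payload 6.1 kg.
Tool frame: the origin (TCP) lies on the centre line of the jaws, within the pads' length; the fingertips stand 25 mm ahead of it and the grasp point (between the pads) lies 6 mm ahead of it; z points along the fingers, y is the line along which they close (so a half turn about z gives the same grasp; the last joint's range is limited). The gripper opens to 85 mm and grips with 20 to 120 N. Pads are 22 mm wide; open, the fingers measure 114 mm over their backs; the gripper's body (76 mm by 85 mm) begins 54 mm behind the grasp point. The pads swing forward as they close: fully open they stand 13 mm farther back than shut.
Start: joints at [-1.218, 0.126, -0.04, 1.405, 0, 1.571], TCP at [0.181, -0.493, 0.256] pointing down, gripper open.
Joint ranges: [-2.72, 2.72], [-0.95, 1.95], [-1.27, 1.35], [-1.78, 2.02], [-1.46, 1.47], [-3.14, 3.14]. Speed limits (rad/s): [2.39, 2.39, 3.01, 3.14, 3.14, 3.14].

### API

Orientations are given as a 3x3 rotation matrix whose columns are the frame's x, y, z axes.
In Python, from station import ctrl gives the robot as it stands. The module is installed in compiled form; this text tells all that it offers.
- The arm moves only by the tool drive_tool, never from a script. Its arguments are lists of equal length, an entry for each row: "fingers": the finger opening in cm, from 0 to 8.54; "travel": the shift along the tool's x, y, z in cm, a list of three; "twist": the turn about the tool's z in degrees. In form: {"fingers": [fingers, ...], "travel": [[dx, dy, dz], ...], "twist": [twist, ...]}. A call has 1 to 10 rows; each row shifts and turns the commanded pose from where the row before left it, along the tool's axes as they then stand; what a row does not reach is not made up. A row lasts 1/8 s, in which the tool goes at most 62.5 mm and 10.7 degrees, less where a joint would pass 70% of its speed; a pose out of reach is approached as far as the arm can. A call is refused whole if a number of a shift passes 6.25 or a number of a turn 10.7, either way. A call with a gripper value outside its range is refused whole. The fingers move at their own pace and stop on an object; the grip force is fixed at half the most. Time passes only in rows, so rows that do not move let the fingers close. It gives the time, the measured TCP pose, the force, the opening and the grip force at its end, in the units of the state.
- ctrl.sense(): the state, without advancing time (a new reading comes with each control period).
- ctrl.snapshot(name): name is "scene" or "side" or "wrist"; returns the picture (400x640x3 uint8, red, green, blue); there is no depth.
- ctrl.calibration(name): a dict with "fovy" (degrees; the focal length in pixels is half the picture's height over the tangent of half this angle, whatever the lens; pixels are square), "cx", "cy" (the principal point, pixels), "origin" and "orientation" of the camera in the world; the wrist camera has in their place "tool_from_camera" (4x4, takes a point from camera to tool coordinates, whose origin is the TCP and whose axes are the flange's). Camera axes: x right, y up, looking along -z (the intrinsics and any distortion apply to the point x, -y, -z); pixel columns grow to the right and rows downward; lengths in m; the calibration is good to about 2 mm. The wrist camera is an equidistant fisheye: a pixel r from the principal point sees the ray r / f radians off the axis. A picture is of the moment at which its call begins: read the wrist's pose just before it. calibration takes no time and is no camera call.
- ctrl.close_job(): hands the job in; it is judged then, once.
The state is a dict: "clock": time; "joint_positions": joint angles; "dq": joint speeds; "joint_torque": joint torques, N m; "ee_pos": TCP position; "tcp_rot": TCP orientation; "wrist_force": force on the tool from outside, world axes, zero at the start; "moment": the same for the moment, N m; "width": opening from 0.0 (shut) to 1.0 (fully open); "gripper_force": force on a finger pad.
Only numpy, scipy, OpenCV 4.12 (cv2) and the standard library are available. Lean on these libraries where they do the work, as an engineer would, in place of code of your own. Each camera call takes 0.05 s, during which the arm holds its last target. There are 200 camera calls.

### The job

Clear the router table: put the collet nut into the open plywood caddy while it stands on the table, then hang the caddy, with the nut in it, by its wooden handle bar on the steel double hook under the rack's shelf, the bar lying across both prongs. Leave the star knob and the router bit where they stand.

Things in the scene. Friction and masses are not known exactly. Their poses are not given: they have to be found in the camera images.
- nut_center (a point): Bare metal collet nut standing upright on the table, 38 mm tall: hexagon nut 27 x 31 mm, 14 mm high below, plain round collet of 19 mm diameter above it. This point is on its axis, 19 mm above its underside; z up. A star knob (stud up) and a router bit stand in a row with it, about 11 cm apart, in any order.
- caddy: Loose open plywood caddy, 0.28 to 0.46 kg; origin at the centre of its underside, z up, y along its handle bar. Outside 116 (x) x 140 (y) mm, rim 45 mm high, inside 100 x 120 mm, floor 8 mm up. In the middle of each y end an upright 44 mm wide, 10 mm thick rises to 152 mm and carries the handle.
- caddy_bar (a point): Middle of the caddy's handle: a round wooden dowel of 14 mm diameter along y, 130 mm above the caddy's underside and over its middle; 120 mm of it is free between the two uprights. Axes as the caddy's.
- rack: Fixed plywood rack 240 mm wide (y), front to its own -x; origin on the table below the hook's seat. Base 18 mm high, x -35 to 95 mm. Back panel at x 80 mm; 12 mm side boards at y +-114 mm, x over 40. Top shelf with goods on it: underside 285 mm up, front edge x 20 mm, so an upright tool over the hook strikes it; lean the wrist to the front by about 40 degrees.
- hook_seat (a point): Place for the middle of the hung bar, 198 mm above the table; axes as the rack's (x into it, y along the bar). Two 8 mm steel prongs at y -30 and +30 mm (52 mm clear between, for the fingers) slope down from the back panel to x = 0, then up to tips at x -26 mm, tops 216 mm up. The bar goes over the tips from the front, then down. At world y over 0.32 m a drill table, 166 to 186 mm up.

How it is judged:
On the way, in this order (a step that is already met when the one before it is completed fails the run):
1. the nut lies in the caddy, let go, while the caddy stands on the table (x of nut_center in the frame of caddy_bar between -0.052 and 0.052 m and y of nut_center in the frame of caddy_bar between -0.062 and 0.062 m and z of nut_center in the frame of caddy_bar between -0.13 and -0.075 m and height (world z) of caddy below 0.012 m and angle between caddy's own z axis and vertical below 0.1 rad and contact force between collet_nut and the fingers below 0.1 N), for 0.2 s.
2. the caddy's handle bar lies on the hook (x of caddy_bar in the frame of hook_seat between -0.016 and 0.06 m and y of caddy_bar in the frame of hook_seat between -0.03 and 0.03 m and z of caddy_bar in the frame of hook_seat between -0.012 and 0.03 m and angle between caddy's own z axis and vertical below 0.3 rad and angle between the y axis of caddy_bar and the y axis of hook_seat, either way round below 0.25 rad and contact force between caddy and rack above 1.5 N), for 0.2 s.
At the end, for the whole second after the job is handed in: The caddy hangs still by its bar on both prongs: bar's middle from 16 mm before to 60 mm behind the seat, within 30 mm sideways, 12 mm below to 30 mm above it, bar within 0.25 rad of the hook's crosswise line, caddy tilted under 0.3 rad, the nut inside (all of step 2 and x of nut_center in the frame of caddy_bar between -0.052 and 0.052 m and y of nut_center in the frame of caddy_bar between -0.062 and 0.062 m and z of nut_center in the frame of caddy_bar between -0.13 and -0.075 m and linear speed of caddy below 0.05 m/s and angular speed of caddy below 0.5 rad/s); the robot touches nothing.
It fails at once if the star knob or the router bit is moved by more than 3 cm (distance of any of star_knob, router_bit from where it was at the start of the episode above 0.03 m).
It also fails if it takes over 61 s, if anything falls off the work surface, if the arm or the gripper's body presses on something with over 40 N, if the wrist force passes 120 N, or if a joint passes its speed limit or range.

## Working session

There is one attempt and no reset: what is moved stays moved. The work goes in short steps, Python scripts to look and compute and a tool call to move; the robot and the scene stay as the last step left them, time stands still between calls to the robot, and variables do not carry over. Pictures are saved under pics/ and viewed, at most 12 in all, crops included, and the job is handed in when it is done.

Besides the shell and the picture viewer there is one more tool, called after ">>>" as name(argument=value, ...), one argument or row to a line, values as JSON. drive_tool: Moves the arm, as the interface text tells. Its arguments: {"type":"object","properties":{"fingers":{"type":"array","items":{"type":"number"}},"travel":{"type":"array","items":{"type":"array","items":{"type":"number"}}},"twist":{"type":"array","items":{"type":"number"}}},"required":["fingers","travel","twist"]}

```bash
mkdir -p pics; cat > h.py <<'E'
import numpy as np, cv2
from station import ctrl
def save(n,f):
    im=ctrl.snapshot(n); cv2.imwrite('pics/'+f,im[:,:,::-1]); return im
def ray(n,u,v,st=None):
    c=ctrl.calibration(n); f=200/np.tan(np.radians(c['fovy'])/2)
    a=np.array([u-c['cx'],v-c['cy']])
    if n=='wrist':
        r=np.hypot(*a); t=r/f
        d=np.array([a[0]/r*np.sin(t),-a[1]/r*np.sin(t),-np.cos(t)])
        T=np.array(c['tool_from_camera']); R=np.array(st['tcp_rot'])
        return np.array(st['ee_pos'])+R@T[:3,3], R@T[:3,:3]@d
    d=np.array([a[0]/f,-a[1]/f,-1.])
    return np.array(c['origin']),np.array(c['orientation'])@d
def onz(n,u,v,z,st=None):
    o,d=ray(n,u,v,st); return o+d*(z-o[2])/d[2]
def proj(n,p,st=None):
    c=ctrl.calibration(n); f=200/np.tan(np.radians(c['fovy'])/2)
    if n=='wrist':
        T=np.array(c['tool_from_camera']);q=np.array(st['tcp_rot']).T@(np.array(p)-st['ee_pos']);q=T[:3,:3].T@(q-T[:3,3])
        h=np.hypot(q[0],q[1]);t=np.arctan2(h,-q[2]);return np.array([c['cx']+f*t*q[0]/h,c['cy']-f*t*q[1]/h])
    q=np.array(c['orientation']).T@(np.array(p)-c['origin'])
    return np.array([c['cx']+f*q[0]/-q[2],c['cy']+f*q[1]/q[2]])
E
python3 - <<'E'
from h import *
for n in('scene','side'):
    save(n,n+'0.png');print(n,ctrl.calibration(n))
print(ctrl.calibration('wrist'))
s=ctrl.sense();print(s)
save('wrist','wrist0.png')
E
```

```text
scene {'fovy': 47.36339614964434, 'cx': 319.3893674012261, 'cy': 204.07152753577145, 'origin': array([0.03722492, 0.70714498, 0.9626853 ]), 'orientation': array([[-0.84214068,  0.36540962, -0.39657898],
       [-0.5392454 , -0.57564068,  0.61469685],
       [-0.00367085,  0.73151461,  0.68181589]])}
side {'fovy': 55.928308643604446, 'cx': 318.79214193085176, 'cy': 197.41673382676368, 'origin': array([0.30794912, 0.61323448, 0.73678225]), 'orientation': array([[-0.94192967,  0.22488218, -0.24939228],
       [-0.33578716, -0.63944306,  0.69163542],
       [-0.00393568,  0.73521464,  0.67782294]])}
{'fovy': 65.70646984690485, 'cx': 321.3287746545872, 'cy': 195.17761099388622, 'tool_from_camera': array([[ 3.65148267e-04,  9.51294206e-01,  3.08284286e-01,
         7.89450405e-02],
       [ 9.99999758e-01, -1.64570306e-04, -6.76626768e-04,
        -7.90347216e-04],
       [-5.92936685e-04,  3.08284458e-01, -9.51294035e-01,
        -1.17621898e-01],
       [ 0.00000000e+00,  0.00000000e+00,  0.00000000e+00,
         1.00000000e+00]])}
{'clock': 0.1, 'joint_positions': array([-1.21799472e+00,  1.26360735e-01, -4.04412640e-02,  1.40537527e+00,
       -9.47783057e-06,  1.57082940e+00]), 'dq': array([ 1.51106537e-03,  2.71828213e-05,  2.16222334e-03,  6.14917592e-04,
       -1.11928774e-04, -1.45754230e-03]), 'joint_torque': array([-9.42914448e-04, -4.36898983e+01,  3.53607666e+01,  1.35355495e-02,
       -5.85452267e-05, -1.59889510e-05]), 'ee_pos': array([ 0.18129934, -0.49239216,  0.25561486]), 'tcp_rot': array([[ 9.38419788e-01,  3.45496838e-01, -4.86049325e-04],
       [ 3.45497180e-01, -9.38418898e-01,  1.29261494e-03],
       [-9.52349830e-06, -1.38094411e-03, -9.99999046e-01]]), 'wrist_force': array([ 0.2543556 ,  0.38560865, -0.1960629 ]), 'moment': array([0.01998833, 0.01051873, 0.03342923]), 'gripper_force': 0.0, 'width': 1.0013209705603785}
```

View pics/scene0.png

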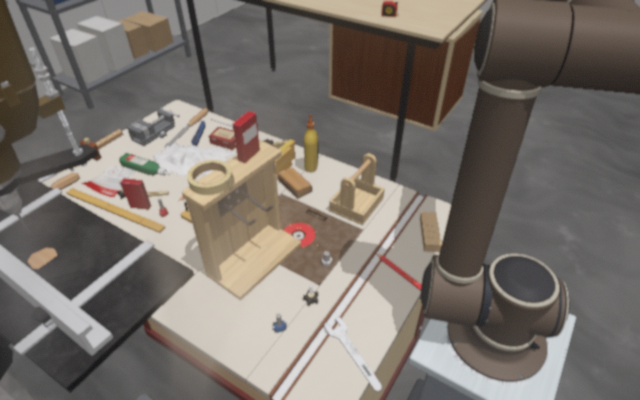

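View pics/side0.png

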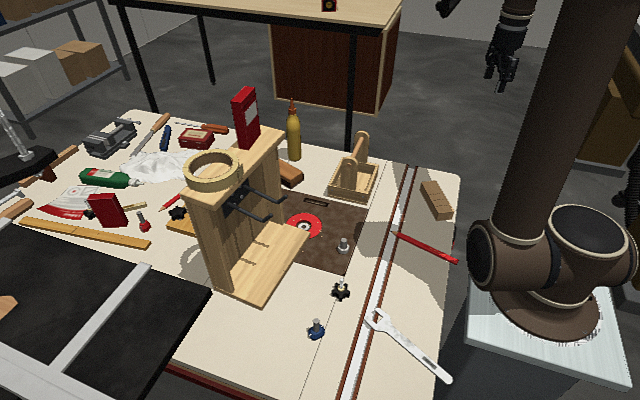

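The side view shows the nut at about (343,246), star knob (341,290), router bit (316,330), caddy around (353,175), and the rack with its hook around (255,200). I'll enlarge that region.

```bash
python3 - <<'E'
from h import *
im=cv2.imread('pics/side0.png')
cv2.imwrite('pics/c1.png',cv2.resize(im[115:315,175:400],None,fx=3.5,fy=3,interpolation=cv2.INTER_CUBIC)[:, :])
for uv in((343,252),(341,297),(316,338)): print(uv,onz('side',*uv,0).round(3))
E
```

```text
(343, 252) [0.455 0.03  0.   ]
(341, 297) [0.421 0.155 0.   ]
(316, 338) [0.441 0.265 0.   ]
```

View pics/c1.png

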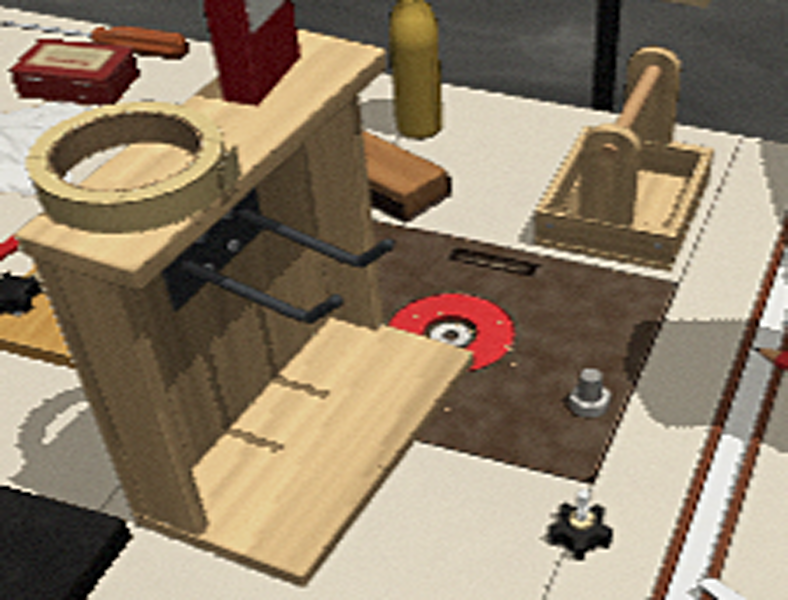

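```bash
python3 - <<'E'
from h import *
def g(n,x,y,z):
    u,v=175+x/3.5,115+y/3; p=onz('side',u,v,z);print(n,p.round(4));return p
nut=g('nut',591,372,.038)
a=g('rackFR',473,352,.018);b=g('rackFL',305,572,.018)
g('tipR',390,243,.214);g('tipL',338,298,.214)
d=b-a;print('w',np.linalg.norm(d))
y=d/np.linalg.norm(d)*1;m=(a+b)/2;x=np.array([y[1],-y[0],0]);print('ry',y,'rx',x,'seat',m+.035*x)
for q in((713,147),(672,247),(537,210),(590,126)): g('rim',*q,.045)
g('bar1',607,148,.13);g('bar2',652,75,.13)
E
```

```text
nut [0.457  0.0211 0.038 ]
rackFR [0.549  0.0113 0.018 ]
rackFL [0.572  0.2432 0.018 ]
tipR [0.5645 0.0978 0.214 ]
tipL [0.571  0.1563 0.214 ]
w 0.23307537486682434
ry [0.09859316 0.99512783 0.        ] rx [ 0.99512783 -0.09859316  0.        ] seat [0.59535542 0.123788   0.018     ]
rim [ 0.4428 -0.2912  0.045 ]
rim [ 0.4394 -0.1363  0.045 ]
rim [ 0.5542 -0.1501  0.045 ]
rim [ 0.5522 -0.29    0.045 ]
bar1 [ 0.5008 -0.1524  0.13  ]
bar2 [ 0.4981 -0.273   0.13  ]
```

>>> drive_tool(
  fingers=[8.5,8.5,8.5,8.5,8.5,8.5,8.5,8.5,8.5,8.5],
  travel=[
    [6,0.2,-1],
    [6,0.2,-1],
    [6,0.2,-1],
    [6,0.2,-1],
    [6,0.2,-1],
    [6,0.2,-1],
    [6,0.2,-1],
    [6,0.2,-1],
    [6,0.2,-1],
    [6,0.2,-1],
  ],
  twist=[0,0,0,0,0,0,0,0,0,0],
)

```text
clock: 1.4
ee_pos: [0.7185, -0.3089, 0.3425]
tcp_rot: [[0.939, 0.345, 0.02], [0.345, -0.939, -0.009], [0.016, 0.016, -1.0]]
wrist_force: [1.8, -0.6, -0.0]
width: 0.993
gripper_force: 0.0
```

>>> drive_tool(
  fingers=[8.5,8.5,8.5,8.5],
  travel=[
    [4,4,0],
    [4,4,0],
    [4,4,0],
    [4,4,0],
  ],
  twist=[0,0,0,0],
)

```text
clock: 1.9
ee_pos: [0.722, -0.3176, 0.3148]
tcp_rot: [[0.939, 0.344, -0.012], [0.344, -0.939, 0.005], [-0.009, -0.009, -1.0]]
wrist_force: [0.1, 0.0, -0.5]
width: 0.992
gripper_force: 0.0
```

```bash
python3 - <<'E'
from h import *
s=ctrl.sense();print(s['joint_positions'].round(3),s['ee_pos'].round(4))
R=s['tcp_rot'];print(np.degrees(np.arctan2(R[1,0],R[0,0])))
print(R.T@(np.array([.30,.02,.30])-s['ee_pos'])*100)
E
```

```text
[-0.414  0.909  1.345  2.02   0.     2.376] [ 0.722  -0.3176  0.3148]
20.137056016901305
[-27.97916007 -46.20303711   2.1579688 ]
```

```bash
cat >> h.py <<'E'
import json
def plan(target,yaw,n,fing=8.5,frm=None):
    "n rows from present pose to target (m), yaw in deg of tool x"
    s=ctrl.sense();R=s['tcp_rot'];p=np.array(s['ee_pos']);y0=np.degrees(np.arctan2(R[1,0],R[0,0]))
    if frm is not None: p,y0=np.array(frm[0]),frm[1]
    dy=(yaw-y0+180)%360-180; tw=round(-dy/n,1); d=(np.array(target)-p)/n; rows=[];e=np.zeros(3)
    for i in range(n):
        a=np.radians(y0-tw*i); A=np.array([[np.cos(a),np.sin(a),0],[np.sin(a),-np.cos(a),0],[0,0,-1]])
        v=np.round(A.T@(d+e)*100,2); e=d+e-A@v/100; rows.append([float(q) for q in v])
    print(json.dumps(rows),tw,'step cm',np.linalg.norm(d)*100)
E
python3 - <<'E'
from h import *
plan([.42,-.02,.25],105,8)
plan([.457,.021,.20],180,7,frm=([.42,-.02,.25],105))
E
```

```text
[[-2.26, -4.79, 0.81], [-1.35, -5.13, 0.81], [-0.37, -5.28, 0.81], [0.6, -5.27, 0.81], [1.56, -5.06, 0.81], [2.46, -4.7, 0.81], [3.29, -4.15, 0.81], [3.99, -3.48, 0.81]] -10.6 step cm 5.3608495805250485
[[0.43, 0.66, 0.71], [0.3, 0.73, 0.72], [0.15, 0.77, 0.71], [0.02, 0.79, 0.72], [-0.14, 0.78, 0.71], [-0.28, 0.74, 0.72], [-0.41, 0.67, 0.71]] -10.7 step cm 1.0642617446965243
```

>>> drive_tool(
  fingers=[8.5,8.5,8.5,8.5,8.5,8.5,8.5,8.5],
  travel=[
    [-2.3,-4.8,0.8],
    [-1.3,-5.1,0.8],
    [-0.4,-5.3,0.8],
    [0.6,-5.3,0.8],
    [1.6,-5.1,0.8],
    [2.5,-4.7,0.8],
    [3.3,-4.1,0.8],
    [4.0,-3.5,0.8],
  ],
  twist=[-10.6,-10.6,-10.6,-10.6,-10.6,-10.6,-10.6,-10.6],
)

```text
clock: 2.9
ee_pos: [0.4924, -0.0165, 0.2683]
tcp_rot: [[-0.125, 0.992, -0.012], [0.992, 0.125, 0.007], [0.008, -0.011, -1.0]]
wrist_force: [1.3, 0.4, 0.6]
width: 0.993
gripper_force: 0.0
```

```bash
python3 - <<'E'
from h import *
print(ctrl.sense()['tcp_rot'].round(3))
plan([.457,.021,.20],180,8)
E
```

```text
[[-0.125  0.992 -0.012]
 [ 0.992  0.125  0.007]
 [ 0.008 -0.011 -1.   ]]
[[0.52, -0.38, 0.85], [0.58, -0.28, 0.86], [0.62, -0.17, 0.85], [0.64, -0.06, 0.86], [0.65, 0.05, 0.85], [0.62, 0.17, 0.85], [0.58, 0.28, 0.86], [0.52, 0.38, 0.85]] -10.3 step cm 1.0696796953181238
```

>>> drive_tool(
  fingers=[8.5,8.5,8.5,8.5,8.5,8.5,8.5,8.5,8.5],
  travel=[
    [0.5,-0.4,0.9],
    [0.6,-0.3,0.9],
    [0.6,-0.2,0.8],
    [0.6,-0.1,0.9],
    [0.7,0.1,0.8],
    [0.6,0.2,0.8],
    [0.6,0.3,0.9],
    [0.5,0.4,0.9],
    [0,0,0],
  ],
  twist=[-10.3,-10.3,-10.3,-10.3,-10.3,-10.3,-10.3,-10.3,0],
)

```text
clock: 4.03
ee_pos: [0.4568, 0.021, 0.1997]
tcp_rot: [[-1.0, 0.014, -0.014], [0.014, 1.0, 0.006], [0.014, 0.006, -1.0]]
wrist_force: [0.1, 0.3, 0.1]
width: 0.996
gripper_force: 0.0
```

```bash
python3 - <<'E'
from h import *
s=ctrl.sense();save('wrist','w1.png');print(s['ee_pos'],s['tcp_rot'].round(3))
for p in([.457,.021,.038],[.457,.021,0]): print(proj('wrist',p,s))
E
```

```text
[0.45682973 0.02097355 0.19965146] [[-1.     0.014 -0.014]
 [ 0.014  1.     0.006]
 [ 0.014  0.006 -1.   ]]
[319.66764113 186.26695432]
[319.63897804 176.60376188]
```

View pics/w1.png

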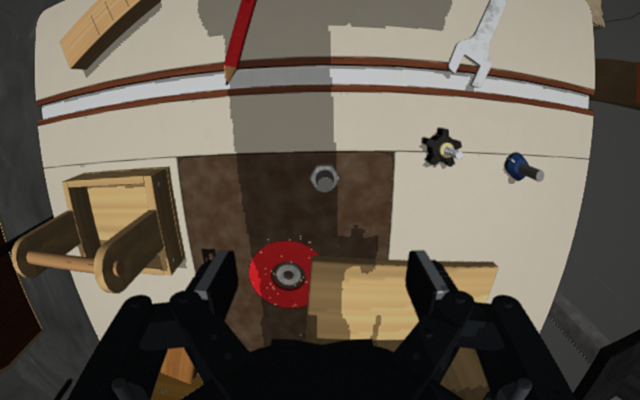

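The wrist view shows the nut's collet top at (325,184), the knob at (441,148), the bit at (520,165), and the caddy on the left with bar ends near (28,258) and (108,268).

```bash
python3 - <<'E'
from h import *
s=ctrl.sense()
for u,v,z in((325,184,.038),(324,178,.014),(441,146,.01),(520,165,.01),(64,183,.045),(158,170,.045),(183,268,.045),(108,262,.13),(25,252,.13)): print(u,v,onz('wrist',u,v,z,s).round(4))
E
```

```text
325 184 [0.4555 0.026  0.038 ]
324 178 [0.4558 0.0254 0.014 ]
441 146 [0.4229 0.1496 0.01  ]
520 165 [0.4418 0.258  0.01  ]
64 183 [ 0.4439 -0.2845  0.045 ]
158 170 [ 0.4354 -0.1394  0.045 ]
183 268 [ 0.5454 -0.1307  0.045 ]
108 262 [ 0.4937 -0.1584  0.13  ]
25 252 [ 0.4948 -0.2884  0.13  ]
```

>>> drive_tool(
  fingers=[6,6,6,6,6,0,0,0,0,0],
  travel=[
    [-0.1,0.2,4],
    [0,0.1,4],
    [0,0,4],
    [0,0,2.6],
    [0,0,1],
    [0,0,0],
    [0,0,0],
    [0,0,0],
    [0,0,0],
    [0,0,0],
  ],
  twist=[0,0,0,0,0,0,0,0,0,0],
)

```text
clock: 5.32
ee_pos: [0.4575, 0.0252, 0.0448]
tcp_rot: [[-1.0, 0.012, -0.012], [0.012, 1.0, 0.006], [0.012, 0.006, -1.0]]
wrist_force: [-1.2, -1.4, 7.0]
width: 0.194
gripper_force: 58.5
```

```bash
python3 - <<'E'
from h import *
plan([.468,-.214,.215],180,8)
E
```

```text
[[-0.17, -2.99, -2.13], [-0.16, -2.99, -2.12], [-0.15, -2.99, -2.13], [-0.16, -2.99, -2.13], [-0.14, -2.98, -2.13], [-0.14, -2.99, -2.12], [-0.14, -2.99, -2.13], [-0.13, -2.99, -2.13]] -0.1 step cm 3.672099207975019
```

>>> drive_tool(
  fingers=[0,0,0,0,0,0,0,0,0,0],
  travel=[
    [0,0,-4],
    [0,0,-6],
    [-0.1,-2,-6],
    [-0.2,-5,-1],
    [-0.2,-5,0],
    [-0.2,-5,0],
    [-0.2,-4.5,0],
    [-0.1,-2.3,0],
    [0,0,0],
    [0,0,0],
  ],
  twist=[0,0,0,0,0,0,0,0,0,0],
)

```text
clock: 6.58
ee_pos: [0.4659, -0.2131, 0.211]
tcp_rot: [[-1.0, 0.012, -0.015], [0.012, 1.0, 0.007], [0.015, 0.007, -1.0]]
wrist_force: [0.1, -0.4, -0.5]
width: 0.19
gripper_force: 58.8
```

```bash
python3 - <<'E'
from h import *
s=ctrl.sense();save('wrist','w2.png');print(s['joint_positions'].round(3))
E
```

```text
[-0.429  0.118 -0.147  1.321  0.    -0.417]
```

View pics/w2.png

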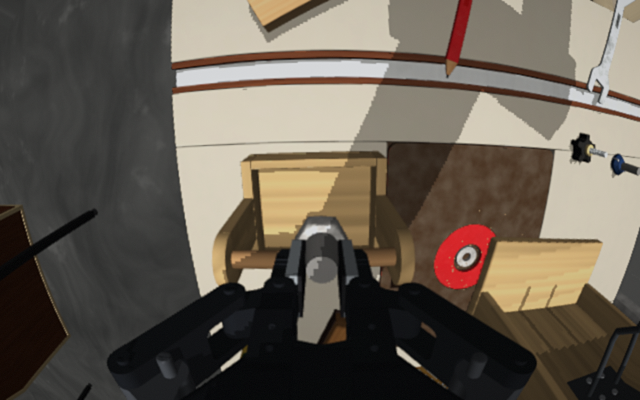

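The nut is held between the fingers over the caddy's near half. The rim's near corners are at (243,155) and (385,155), and the bar ends at about (231,258) and (395,257).

```bash
python3 - <<'E'
from h import *
s=ctrl.sense()
for u,v,z in((243,155,.045),(385,154,.045),(231,258,.13),(395,257,.13)): print(u,v,onz('wrist',u,v,z,s).round(4))
E
```

```text
243 155 [ 0.4353 -0.2852  0.045 ]
385 154 [ 0.4362 -0.1508  0.045 ]
231 258 [ 0.4985 -0.2801  0.13  ]
395 257 [ 0.4988 -0.1571  0.13  ]
```

>>> drive_tool(
  fingers=[0,0,0,0,0,3.5,3.5,3.5,3.5],
  travel=[
    [-0.4,-0.5,3.5],
    [0,0,3.5],
    [0,0,2.5],
    [0,0,1.4],
    [0,0,0],
    [0,0,0],
    [0,0,0],
    [0,0,0],
    [0,0,0],
  ],
  twist=[0,0,0,0,0,0,0,0,0],
)

```text
clock: 7.75
ee_pos: [0.4686, -0.2182, 0.1022]
tcp_rot: [[-1.0, 0.012, -0.014], [0.012, 1.0, 0.006], [0.014, 0.006, -1.0]]
wrist_force: [-0.0, 0.1, -0.7]
width: 0.409
gripper_force: 0.0
```

>>> drive_tool(
  fingers=[3.5,3.5,3.5,5,6,6,6],
  travel=[
    [0,0,-4],
    [0,0,-5],
    [0,0,-5],
    [-0.2,-3.2,-2],
    [-0.1,-3.2,0],
    [0,0,0],
    [0,0,0],
  ],
  twist=[0,0,0,0,0,0,0],
)

```text
clock: 8.62
ee_pos: [0.4727, -0.2828, 0.261]
tcp_rot: [[-1.0, 0.012, -0.015], [0.012, 1.0, 0.007], [0.015, 0.007, -1.0]]
wrist_force: [0.2, 0.4, -0.2]
width: 0.701
gripper_force: 0.0
```

```bash
python3 - <<'E'
from h import *
s=ctrl.sense();save('wrist','w3.png');print(s['ee_pos'])
for p in ([.4965,-.282,.152],[.4965,-.217,.13]): print(proj('wrist',p,s))
E
```

```text
[ 0.47268437 -0.28283315  0.26101527]
[321.0270442  232.47094508]
[394.17835863 220.68198034]
```

View pics/w3.png

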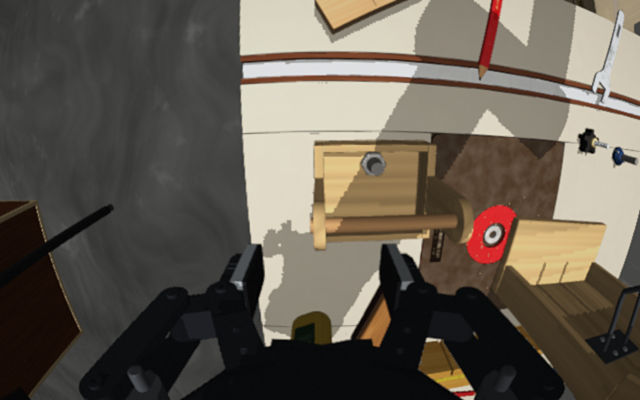

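The nut stands inside the caddy at (373,163), the near upright is at u 313–327, and the bar crosses at v≈223. Next I grip that upright by its front edge.

>>> drive_tool(
  fingers=[6,6,6,6,6,0,0,0,0,0],
  travel=[
    [-0.5,-0.1,3],
    [0,0,4],
    [0,0,3],
    [0,0,2],
    [0,0,0],
    [0,0,0],
    [0,0,0],
    [0,0,0],
    [0,0,0],
    [0,0,0],
  ],
  twist=[0,0,0,0,0,0,0,0,0,0],
)

```text
clock: 9.93
ee_pos: [0.4767, -0.2838, 0.1424]
tcp_rot: [[-1.0, 0.012, -0.013], [0.012, 1.0, 0.005], [0.013, 0.005, -1.0]]
wrist_force: [-0.5, 1.2, 4.9]
width: 0.101
gripper_force: 59.3
```

>>> drive_tool(
  fingers=[0,0,0,0,0],
  travel=[
    [0,0,-0.5],
    [0,0,-2],
    [0,0,-2.5],
    [0,0,0],
    [0,0,0],
  ],
  twist=[0,0,0,0,0],
)

```text
clock: 10.55
ee_pos: [0.4764, -0.2835, 0.1899]
tcp_rot: [[-1.0, 0.012, -0.016], [0.012, 1.0, 0.007], [0.016, 0.007, -1.0]]
wrist_force: [0.2, -0.1, -5.0]
width: 0.1
gripper_force: 58.5
```

```bash
python3 - <<'E'
from h import *
s=ctrl.sense();save('wrist','w4.png');im=save('side','s4.png');print(s['ee_pos'],s['moment'])
w=cv2.imread('pics/w4.png')[100:350,240:560];v=cv2.imread('pics/s4.png')[60:280,240:480]
cv2.imwrite('pics/m4.png',np.hstack([cv2.resize(w,(400,312)),cv2.resize(v,(340,312))]))
E
```

```text
[ 0.47639642 -0.28349583  0.18986667] [-0.26834568  0.06688609 -0.05282566]
```

View pics/m4.png

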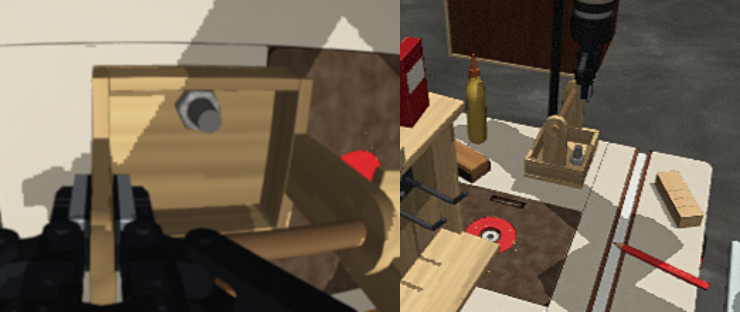

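```bash
python3 - <<'E'
from h import *
plan([.4909,.0676,.272],173.7,10)
E
```

```text
[[-0.11, 3.51, -0.82], [-0.06, 3.51, -0.83], [-0.04, 3.52, -0.82], [0.01, 3.51, -0.82], [0.04, 3.51, -0.83], [0.08, 3.51, -0.82], [0.11, 3.51, -0.82], [0.16, 3.51, -0.83], [0.18, 3.51, -0.82], [0.23, 3.5, -0.82]] 0.6 step cm 3.6077233142128984
```

>>> drive_tool(
  fingers=[0,0,0,0,0,0,0,0,0,0],
  travel=[
    [-0.1,1.5,-2],
    [-0.1,3,-2],
    [0,4,-2],
    [0,4.2,-1],
    [0,4.2,-0.5],
    [0.1,4.2,-0.4],
    [0.1,4.2,-0.3],
    [0.2,4.2,0],
    [0.2,3.5,0],
    [0.2,2.1,0],
  ],
  twist=[0.5,0.5,0.6,0.6,0.6,0.6,0.6,0.6,0.5,0.5],
)

```text
clock: 11.9
ee_pos: [0.4915, 0.0683, 0.2741]
tcp_rot: [[-0.994, 0.108, -0.017], [0.108, 0.994, 0.006], [0.017, 0.004, -1.0]]
wrist_force: [0.1, -0.9, -4.9]
width: 0.101
gripper_force: 58.8
```

>>> drive_tool(
  fingers=[0,0],
  travel=[
    [0,0,0],
    [0,0,0],
  ],
  twist=[0,0],
)

```text
clock: 12.15
ee_pos: [0.4918, 0.0663, 0.2746]
tcp_rot: [[-0.994, 0.109, -0.016], [0.109, 0.994, 0.006], [0.016, 0.004, -1.0]]
wrist_force: [0.1, -0.1, -4.8]
width: 0.103
gripper_force: 58.8
```

```bash
python3 - <<'E'
from h import *
s=ctrl.sense();save('side','s5.png');print(s['ee_pos'],s['tcp_rot'].round(3))
v=cv2.imread('pics/s5.png')[60:310,150:400]
cv2.imwrite('pics/m5.png',cv2.resize(v,(600,600),interpolation=cv2.INTER_CUBIC))
rx=np.array([.9951,-.0986,0]);ry=np.array([.0986,.9951,0])
bar=s['ee_pos']+.022*rx+.0668*ry;bar[2]-=.0124;print('bar',bar)
for k in(-.06,0,.06): p=(proj('side',bar+k*ry)-[150,60])*2.4;print('exp bar',k,p)
E
```

```text
[0.49180921 0.06631375 0.27460155] [[-0.994  0.109 -0.016]
 [ 0.109  0.994  0.006]
 [ 0.016  0.004 -1.   ]]
bar [0.52028789 0.13061723 0.26220155]
exp bar -0.06 [392.45900143 276.28821738]
exp bar 0 [359.05053565 320.30666986]
exp bar 0.06 [321.66277512 369.56817652]
```

View pics/m5.png

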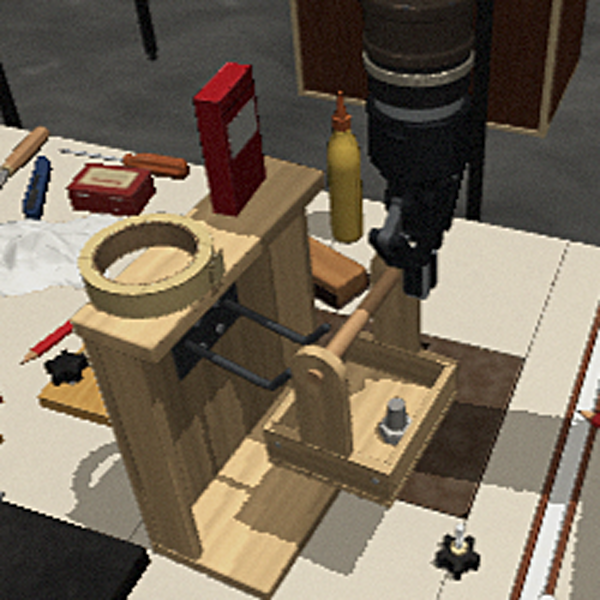

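>>> drive_tool(
  fingers=[0,0,0,0,0,0,0],
  travel=[
    [-1,0,1],
    [-1.5,0,1],
    [-1.5,0,0],
    [-1.5,0,0],
    [-0.8,0,0],
    [-0.5,0,0],
    [0,0,0],
  ],
  twist=[0,0,0,0,0,0,0],
)

```text
clock: 13.08
ee_pos: [0.5596, 0.0595, 0.2543]
tcp_rot: [[-0.994, 0.109, -0.015], [0.109, 0.994, 0.006], [0.015, 0.005, -1.0]]
wrist_force: [-0.4, 0.3, -4.9]
width: 0.096
gripper_force: 58.8
```

```bash
python3 - <<'E'
from h import *
s=ctrl.sense();save('side','s6.png');print(s['ee_pos'],s['tcp_rot'].round(3))
v=cv2.imread('pics/s6.png')[60:260,180:380]
cv2.imwrite('pics/m6.png',cv2.resize(v,(600,600),interpolation=cv2.INTER_CUBIC))
rx=np.array([.9951,-.0986,0]);ry=np.array([.0986,.9951,0])
bar=s['ee_pos']+.022*rx+.0668*ry;bar[2]-=.0124;print('bar',bar,(bar-[.594,.1245,.198])@np.array([rx,ry,[0,0,1]]).T)
E
```

```text
[0.55964594 0.0594517  0.25430711] [[-0.994  0.109 -0.015]
 [ 0.109  0.994  0.006]
 [ 0.015  0.005 -1.   ]]
bar [0.58812462 0.12375518 0.24190711] [-0.00577315 -0.00132048  0.04390711]
```

View pics/m6.png

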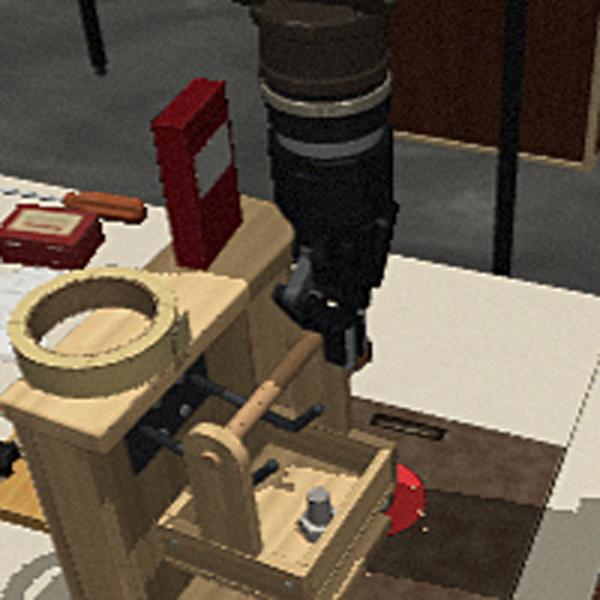

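The bar is above and behind both prong tips, at (318,410) and (268,468), and nothing is touching. Next I lower it.

>>> drive_tool(
  fingers=[0,0,0,0,0,0],
  travel=[
    [0,0,1],
    [0,0,1],
    [0,0,1],
    [0,0,0.7],
    [0,0,0.4],
    [0,0,0],
  ],
  twist=[0,0,0,0,0,0],
)

```text
clock: 13.88
ee_pos: [0.5604, 0.0598, 0.2141]
tcp_rot: [[-0.994, 0.11, -0.011], [0.11, 0.994, 0.007], [0.011, 0.006, -1.0]]
wrist_force: [6.3, 0.6, -2.4]
width: 0.101
gripper_force: 59.2
```

>>> drive_tool(
  fingers=[0,0,0,0],
  travel=[
    [-0.2,0,0.1],
    [-0.1,0,0.2],
    [0,0,0.1],
    [0,0,0],
  ],
  twist=[0,0,0,0],
)

```text
clock: 14.38
ee_pos: [0.5631, 0.0595, 0.2104]
tcp_rot: [[-0.994, 0.11, -0.011], [0.109, 0.994, 0.007], [0.012, 0.006, -1.0]]
wrist_force: [7.5, -0.5, 3.9]
width: 0.098
gripper_force: 60.1
```

>>> drive_tool(
  fingers=[1.6,1.9,2.0,2.0,2.0],
  travel=[
    [0,0,0],
    [0,0,0],
    [0,0,0],
    [0,0,0],
    [0,0,0],
  ],
  twist=[0,0,0,0,0],
)

```text
clock: 15.0
ee_pos: [0.5616, 0.0594, 0.2091]
tcp_rot: [[-0.994, 0.109, -0.015], [0.109, 0.994, 0.006], [0.016, 0.005, -1.0]]
wrist_force: [-0.1, 0.6, -0.1]
width: 0.234
gripper_force: 0.0
```

```bash
python3 - <<'E'
from h import *
s=ctrl.sense();save('side','s7.png');print(s['ee_pos'],s['wrist_force'])
v=cv2.imread('pics/s7.png')[60:260,180:380]
cv2.imwrite('pics/m7.png',cv2.resize(v,(600,600),interpolation=cv2.INTER_CUBIC))
E
```

```text
[0.56163413 0.05938993 0.20911484] [-0.08029765  0.55974921 -0.07837099]
```

View pics/m7.png

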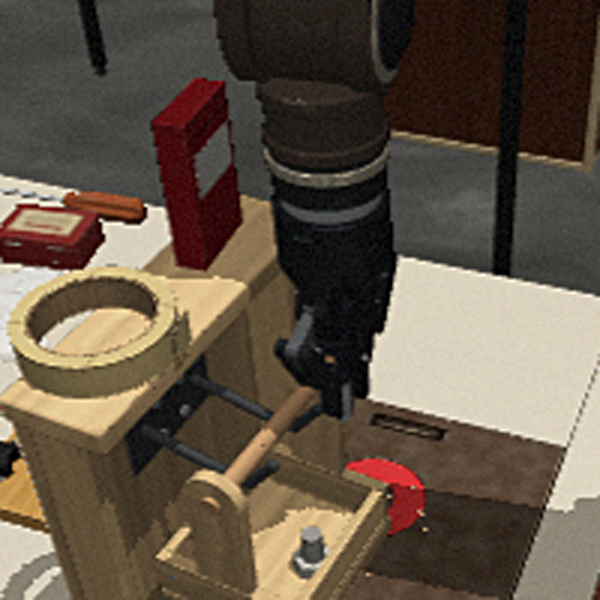

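Both prongs carry the bar and the nut is in the caddy at (310,545). Next I draw the open fingers straight out to the front.

>>> drive_tool(
  fingers=[2,2,2,2,2,2,2,2,2,2],
  travel=[
    [0.3,0,0],
    [0.5,0,0],
    [0.8,0,0],
    [1,0,0],
    [1.5,0,0],
    [2,0,0],
    [2,0,-1],
    [2,0,-2],
    [1,0,-3],
    [0,0,0],
  ],
  twist=[0,0,0,0,0,0,0,0,0,0],
)

```text
clock: 16.3
ee_pos: [0.4519, 0.0714, 0.2734]
tcp_rot: [[-0.994, 0.109, -0.01], [0.109, 0.994, 0.007], [0.011, 0.006, -1.0]]
wrist_force: [0.0, -0.1, -0.0]
width: 0.233
gripper_force: 0.0
```

>>> drive_tool(
  fingers=[2,2,2,2,2,2,2,2,2,2],
  travel=[
    [0,0,0],
    [0,0,0],
    [0,0,0],
    [0,0,0],
    [0,0,0],
    [0,0,0],
    [0,0,0],
    [0,0,0],
    [0,0,0],
    [0,0,0],
  ],
  twist=[0,0,0,0,0,0,0,0,0,0],
)

```text
clock: 17.55
ee_pos: [0.4523, 0.0711, 0.2709]
tcp_rot: [[-0.994, 0.109, -0.015], [0.109, 0.994, 0.006], [0.015, 0.005, -1.0]]
wrist_force: [-0.0, -0.3, -0.2]
width: 0.235
gripper_force: 0.0
```

```bash
python3 - <<'E'
from h import *
a=ctrl.snapshot('side').astype(int)
for _ in range(8): b=ctrl.snapshot('side').astype(int)
print('motion',np.abs(a-b)[100:280,180:380].mean())
cv2.imwrite('pics/m8.png',cv2.resize(b[60:280,160:380,::-1].astype(np.uint8),(600,600)))
E
```

```text
motion 3.345601851851852
```

View pics/m8.png

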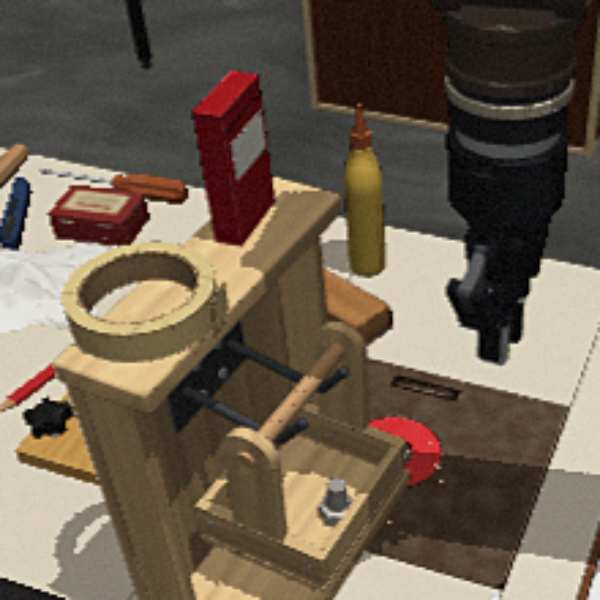

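The caddy hangs by its bar on both prongs, the nut stands inside at (335,500), and the gripper is clear. I'll wait a little for any swing to die down before handing in.

>>> drive_tool(
  fingers=[2,2,2,2,2,2,2,2,2,2],
  travel=[
    [0,0,0],
    [0,0,0],
    [0,0,0],
    [0,0,0],
    [0,0,0],
    [0,0,0],
    [0,0,0],
    [0,0,0],
    [0,0,0],
    [0,0,0],
  ],
  twist=[0,0,0,0,0,0,0,0,0,0],
)

```text
clock: 19.25
ee_pos: [0.4523, 0.0711, 0.2709]
tcp_rot: [[-0.994, 0.109, -0.015], [0.109, 0.994, 0.006], [0.015, 0.005, -1.0]]
wrist_force: [0.4, 0.4, -0.2]
width: 0.235
gripper_force: 0.0
```

>>> drive_tool(
  fingers=[2,2,2,2,2,2,2,2,2,2],
  travel=[
    [0,0,0],
    [0,0,0],
    [0,0,0],
    [0,0,0],
    [0,0,0],
    [0,0,0],
    [0,0,0],
    [0,0,0],
    [0,0,0],
    [0,0,0],
  ],
  twist=[0,0,0,0,0,0,0,0,0,0],
)

```text
clock: 20.5
ee_pos: [0.4523, 0.0711, 0.2709]
tcp_rot: [[-0.994, 0.109, -0.015], [0.109, 0.994, 0.006], [0.015, 0.005, -1.0]]
wrist_force: [1.0, 0.1, -0.6]
width: 0.236
gripper_force: 0.0
```

```bash
python3 - <<'E'
from h import *
F=[cv2.GaussianBlur(ctrl.snapshot('side'),(7,7),2).astype(int) for _ in range(10)]
for f in F[3::3]: print('caddy',np.abs(f-F[0])[190:270,230:320].mean(),'static',np.abs(f-F[0])[290:370,230:320].mean())
print(ctrl.close_job())
E
```

```text
caddy 0.39337962962962963 static 0.28856481481481483
caddy 0.39611111111111114 static 0.28564814814814815
caddy 0.39 static 0.28759259259259257
the job is handed in; nothing more can be done
None
```

The job is handed in at about 21 s: the nut is in the caddy, the caddy hung still by its bar on both prongs in the last pictures, and the knob and bit were left alone; no verdict was returned.

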